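# Hang the slotted check plate on the tensile tester's load pin and record it

## Robot

A 6-joint arm with a two-finger parallel gripper is mounted at the origin on the work surface. World frame = base frame: x ahead of the robot, y to its left, z up, the work surface at z = 0. Lengths are in m, angles in rad, forces in N, time in s.
With the tool pointing down it reaches from about 0.35 to 0.85 m from the base axis. Payload 8.1 kg.
Tool frame: the origin (TCP) lies on the centre line of the jaws, within the pads' length; the fingertips stand 8 mm ahead of it and the grasp point (between the pads) lies 11 mm behind it (robot.nose_length is the distance from the TCP to the fingertips, in m); z points along the fingers, y is the line along which they close (so a half turn about z gives the same grasp; the last joint's range is limited). The gripper opens to 85 mm and grips with 20 to 120 N. Pads are 22 mm wide; open, the fingers measure 114 mm over their backs; the gripper's body (76 mm by 85 mm) begins 54 mm behind the grasp point. The pads swing forward as they close: fully open they stand 13 mm farther back than shut.
Start: joints at [1.254, 0.13, 1.488, -0, 1.523, -0.085], TCP at [0.138, 0.584, 0.213] pointing down, gripper open.
Joint ranges: [-2.96, 2.96], [-0.89, 2.26], [0.02, 2.5], [-1.34, 4.48], [0, 2.73], [-2.66, 2.66]. Speed limits (rad/s): [2.39, 2.39, 2.79, 3.14, 3.14, 3.14].

## Interface

Orientations are given as a unit quaternion [x, y, z, w].
In Python, from bench import robot gives the robot as it stands. The module is installed in compiled form; this text tells all that it offers.
- The arm moves only by the shell command python3 -m jog 'ROWS' [OPENING] [FORCE]. ROWS is JSON, a list that holds one entry, the list of rows, each a list of 6 numbers: the shift along the world's x, y, z normalised to -1 to 1, where 1 is 0.75 m, then the turn, a rotation vector about the world's x, y, z normalised to -1 to 1, where 1 is 45 degrees. In form: [[[dx, dy, dz, rx, ry, rz], ...]]. A call has 1 to 8 rows; each row is the pose to reach, as a shift and turn from the pose commanded when the call began; what a row does not reach only later rows make up. A row lasts 1/12 s, in which the tool goes at most 41.7 mm and 7.16 degrees, less where a joint would pass 70% of its speed; a pose out of reach is approached as far as the arm can. A call with a number of a shift or a turn outside -1 to 1 is refused whole. A call with a gripper value outside its range is refused whole. OPENING is the closure, from 0 (fully open) to 1 (shut), set as the call begins (- or left out, the last holds). The fingers move at their own pace and stop on an object; FORCE is the grip in N (left out, the last holds). Time passes only in rows, so rows that repeat a pose let the fingers close. It gives the time, the measured TCP pose, the force, the opening and the grip force at its end, in the units of the state.
- robot.get_state(): the state, without advancing time (a new reading comes with each control period).
- robot.read_camera(name): name is "scene" or "top" or "wrist"; returns the picture (420x560x3 uint8, red, green, blue); there is no depth.
- robot.camera_model(name): a dict with "fx", "fy", "cx", "cy" (pixels), "eye" and "attitude" of the camera in the world. Camera axes: x right, y up, looking along -z (the intrinsics and any distortion apply to the point x, -y, -z); pixel columns grow to the right and rows downward; lengths in m; the calibration is good to about 2 mm. A picture is of the moment at which its call begins: read the wrist's pose just before it. camera_model takes no time and is no camera call; for the wrist camera it gives the pose at the moment of the call.
- robot.sign_off(): hands the job in; it is judged then, once.
The state is a dict: "t": time; "qpos": joint angles; "qvel": joint speeds; "joint_efforts": joint torques, N m; "eef_pos": TCP position; "orientation": TCP orientation; "contact_force": force on the tool from outside, world axes, zero at the start; "wrist_torque": the same for the moment, N m; "width": finger opening in m; "gripper_force": force on a finger pad.
Only numpy, scipy, OpenCV 4.12 (cv2) and the standard library are available. Lean on these libraries where they do the work, as an engineer would, in place of code of your own. Each camera call takes 0.05 s, during which the arm holds its last target. There are 200 camera calls.

## Task

Take the yellow slotted check plate out of its blue rack and hang it on the brass pin below the tester's load cell: the pin has to go in sideways through the slot and end up fully home in the upward notch, with the plate hanging by itself, upright and still. Only then firmly press down the green button on the console, to record the reading, and let it spring back. Do not disturb the bottle, the beaker or the wrench.

Things in the scene. Friction and masses are not known exactly. Their poses are not given: they have to be found in the camera images.
- plate: Yellow plate, loose, about 0.35 kg, 120 mm along x, 10 thick in y, 112 high in z; origin: centre of its lower edge. It stands upright in the rack. Pin slot: runs in level from the +x edge, 18 mm high (z 66 to 84), to x -14; at its inner end a notch 14 mm wide (x -14 to 0) goes up to z 98, above the centre of mass, so that the plate hangs level from it.
- notch (a point): Point of the plate where the pin's centre lies when the pin is fully home in the notch: x -7, y 0, z 93 mm in plate, whose axes it shares. While the pin passes along the middle of the slot, its centre is 18 mm below this point.
- ear (a point): Grip point on the plate's handle, a black ear 20 mm wide, 14 thick in y, 70 long, which rises from the -x top corner and leans 30 deg from upright towards -x. The point is on its centre line, 25 mm from its end: x -72.5, y 0, z 139 mm in plate, whose axes it shares. The ear's length runs along (-0.5, 0, 0.866).
- rack: Blue fixed rack: base 150 x 80 x 8 mm, two rails along x up to z 34 mm, 13 mm apart, the plate standing on edge between them, its x along the rack's x (lift it straight up 40 mm or more). Origin: centre of the underside. Rack and console swap sides from start to start.
- tester: Cream fixed tester; origin on the bench straight below the pin; x points away from the robot (slide the plate on along +x), y along the pin. Base: x -70 to 160, y +-140, platen up to z 66 mm. Columns 26 mm thick at y +-120. Crosshead: x -40 to 20, y +-145, z 265 to 320: a gripper pointing straight down on the ear strikes it. Load cell 34 x 46 mm below it, from z 235. Top yoke at z 494.
- pin (a point): Centre of the brass pin: 10 mm diameter, along y, 185 mm above the bench, held between two steel cheeks (26 mm wide in x, 9 thick, z 167 to 237 mm) that leave a free gap of 26 mm, y -13 to +13. Axes as tester.
- console: Cream fixed console, footprint 132 x 170 mm; its panel slopes 0.5 rad (29 deg) and faces -x, the robot's side, front edge about 36 mm and rear edge about 108 mm high. Origin: on the bench below the panel's centre, which is 72 mm high. On it: two displays at the rear, a fixed red stop button, the green button.
- button_top (a point): Centre of the green button's top (32 mm diameter), on the console's panel. It is pressed along the panel's inward normal, (0.479, 0, -0.878) in the axes of console.
- button (a joint): Green button's travel in m: 0 up, 0.006 fully down; a spring needs about 5 N to push it fully down and lifts it again.
- bottle: White wash bottle with blue cap and bent spout, 62 mm diameter, 205 mm high, loose; origin at its underside. Leave alone.
- beaker: Glass beaker, 72 mm diameter, 90 mm high, loose; origin at its underside. Leave alone.
- wrench: Steel wrench, 160 mm long, lying on the bench, loose. Leave alone.
Not all that is in view belongs to the job. What is meant by the plate is not pink, and is the larger of those in its own colour. Of the things that look like the console, take the one that is farthest to the robot's left at the start.

How it is judged:
By the outcome, as a careful person would: the job done as asked, in the order asked, and still so for the second after the job is handed in, with the robot touching nothing.
It also fails if it takes over 72 s, if anything falls off the work surface, if the arm or the gripper's body presses on something with over 40 N, if the wrist force passes 120 N, or if a joint passes its speed limit or range.

## Working session

There is one attempt and no reset: what is moved stays moved. The work goes in short steps, Python scripts to look and compute and a shell command to move; the robot and the scene stay as the last step left them, time stands still between calls to the robot, and variables do not carry over. Pictures are saved under pics/ and viewed, at most 13 in all, crops included, and the job is handed in when it is done.

```bash
mkdir -p pics; python3 - <<'E'
from bench import robot
import cv2
print(robot.get_state())
for n in ["scene","top"]:
    print(n,robot.camera_model(n))
    cv2.imwrite(f"pics/{n}0.png",robot.read_camera(n)[:,:,::-1])
E
```

```text
{'t': 0.0, 'qpos': array([ 1.25357190e+00,  1.31178181e-01,  1.48929489e+00, -3.30522982e-06,
        1.52300952e+00, -8.53833720e-02]), 'qvel': array([ 0.00091884, -0.00013482,  0.00079849, -0.00075551,  0.00020265,
        0.00045945]), 'joint_efforts': array([-6.19781931e-04, -5.69379115e+01, -5.00569510e+01, -1.67152994e-04,
        1.39026638e-02, -2.40812699e-05]), 'eef_pos': array([0.13764536, 0.58338687, 0.21242574]), 'orientation': array([ 1.15660956e-01,  9.93288302e-01, -9.26213866e-04, -1.87325823e-04]), 'contact_force': array([ 0.52560721,  1.12190181, -0.4177164 ]), 'wrist_torque': array([ 0.00736032, -0.00813654, -0.00189045]), 'gripper_force': 0.0, 'width': 0.08570302868025552}
scene {'fx': 491.94027189891045, 'fy': 491.94027189891045, 'cx': 274.5255055398731, 'cy': 210.85415596876084, 'eye': array([ 1.21148654, -0.92440064,  0.94031775]), 'attitude': array([0.43273342, 0.14982733, 0.28737268, 0.84125531])}
top {'fx': 448.51070111702023, 'fy': 448.51070111702023, 'cx': 280.017962970313, 'cy': 206.2874297035174, 'eye': array([ 0.27784344, -0.05155169,  1.39747576]), 'attitude': array([ 0.07502897, -0.0626373 , -0.69647197,  0.71089663])}
```

View pics/scene0.png

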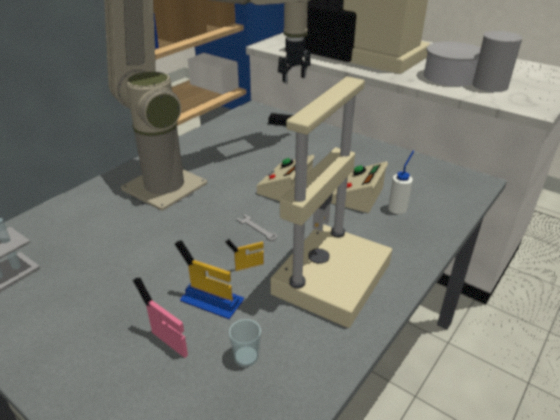

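View pics/top0.png

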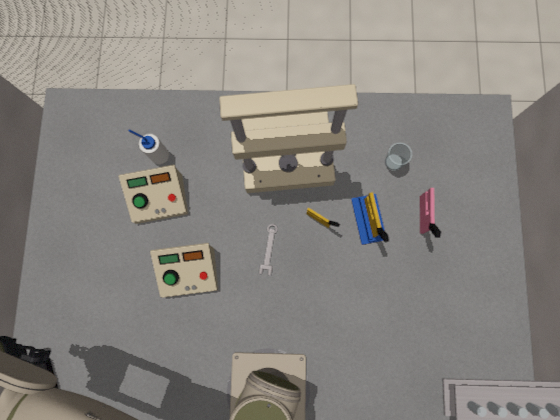

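Top view: the rack with the large yellow plate is at (370,218) and the tester at (288,150). Plate candidates are the large yellow at (375,215), a small yellow at (322,218) and a pink one at (430,212). Console candidates are (152,193) and (184,270). I choose the large yellow plate and the console at (152,193), and check both in a crop.

```bash
cat > h.py <<'E'
from bench import robot
import numpy as np, cv2
from scipy.spatial.transform import Rotation as R
def ray(m,u,v):
    d=np.array([(u-m['cx'])/m['fx'],-(v-m['cy'])/m['fy'],-1.]); return R.from_quat(m['attitude']).apply(d)
def onz(m,u,v,z):
    d=ray(m,u,v); return m['eye']+d*(z-m['eye'][2])/d[2]
def proj(m,P):
    p=R.from_quat(m['attitude']).inv().apply(np.atleast_2d(P)-m['eye'])
    return np.c_[m['cx']+m['fx']*p[:,0]/-p[:,2], m['cy']-m['fy']*p[:,1]/-p[:,2]]
E
python3 - <<'E'
from h import *
m=robot.camera_model('top')
for n,u,v,z in [("conA",152,193,.072),("conB",184,270,.072),("rack",368,219,.008),("ear",381,234,.15),("small",322,218,.04),("pinbase",289,155,.2),("tbaseL",245,190,.066),("tbaseR",335,186,.066),("bottle",150,142,.2),("beaker",399,155,.09),("yokeL",222,108,.494),("yokeR",356,98,.494)]:
    print(n,onz(m,u,v,z).round(3))
im=cv2.imread('pics/top0.png'); s=cv2.imread('pics/scene0.png')
a=cv2.resize(im[85:250,215:405],(691,600),interpolation=cv2.INTER_CUBIC)
cv2.imwrite('pics/c1.png',a)
b=np.hstack([cv2.resize(im[125:305,110:230],(400,600),interpolation=cv2.INTER_CUBIC),cv2.resize(s[215:365,160:260],(400,600),interpolation=cv2.INTER_CUBIC)])
cv2.imwrite('pics/c2.png',b)
E
```

```text
conA [0.573 0.365 0.072]
conB [0.343 0.253 0.072]
rack [ 0.517 -0.3    0.008]
ear [ 0.451 -0.31   0.15 ]
small [ 0.512 -0.154  0.04 ]
pinbase [ 0.66 -0.05  0.2 ]
tbaseL [0.589 0.083 0.066]
tbaseR [ 0.607 -0.191  0.066]
bottle [0.692 0.342 0.2  ]
beaker [ 0.701 -0.382  0.09 ]
yokeL [0.669 0.096 0.494]
yokeR [ 0.697 -0.192  0.494]
```

View pics/c1.png

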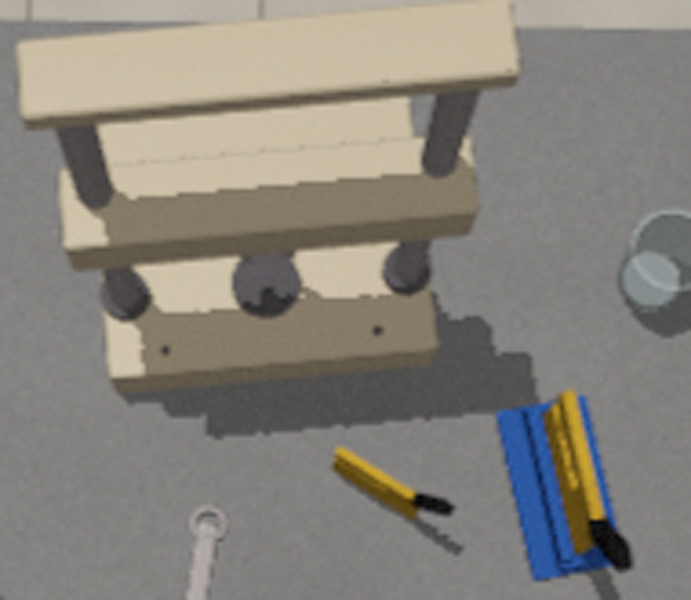

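View pics/c2.png

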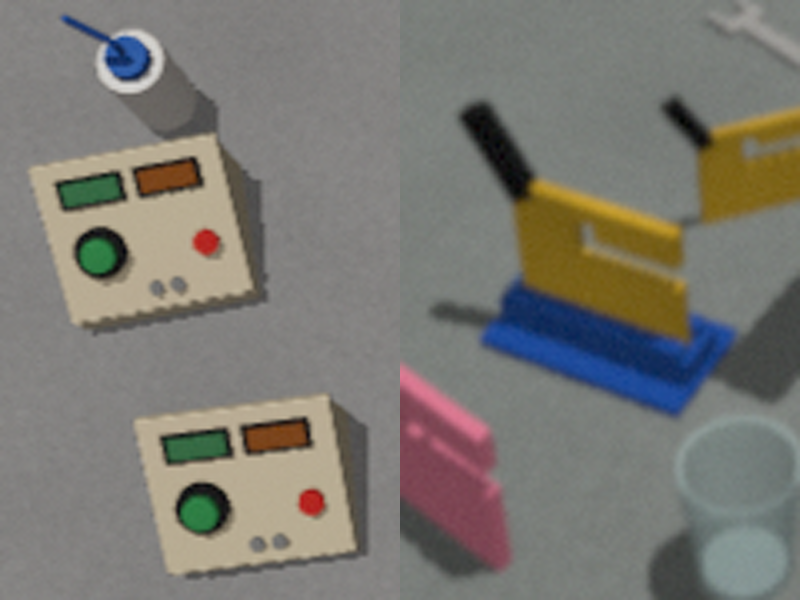

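The crops confirm the choice. The large yellow plate is in the blue rack, ear towards the robot, slot open at the far end, and console A is farthest left, with its green button at top pixel (140,201). Next I fit poses from the clicked points.

```bash
python3 - <<'E'
from h import *
from scipy.optimize import least_squares
T=robot.camera_model('top');S=robot.camera_model('scene')
c1=lambda u,v:(T,215+u/3.637,85+v/3.637)
c2=lambda u,v:(T,110+u/3.333,125+v/3.333)
c3=lambda u,v:(S,160+(u-400)/4,215+v/4)
def fit(n,pts,x0):
    L=np.array([p[0] for p in pts])/1000
    def f(q):
        W=R.from_euler('z',q[2]).apply(L)+[q[0],q[1],q[3] if len(q)>3 else 0]
        return np.concatenate([proj(m,w)[0]-[u,v] for w,(_,(m,u,v)) in zip(W,pts)])
    r=least_squares(f,x0,loss='soft_l1'); print(n,r.x.round(4),r.fun.reshape(-1,2).round(1).tolist()); return r.x
fit('tester',[((-70,140,66),c1(112,380)),((-70,-140,66),c1(436,350)),((-40,145,320),c1(70,248)),((-40,-145,320),c1(475,212)),((20,145,320),c1(62,170))],[.66,-.05,0])
fit('rack',[((75,40,8),c1(498,412)),((-75,40,8),c1(537,580)),((-75,-40,8),c1(612,567)),((75,-40,8),c1(588,396))],[.52,-.3,0])
fit('plate',[((60,0,112),c1(568,392)),((-60,0,112),c1(597,522)),((-85,0,160.6),c1(620,558)),((60,0,112),c3(683,230)),((-60,0,112),c3(535,183)),((-85,0,160.6),c3(477,108))],[.52,-.3,0,.008])
q=fit('console',[((-66,85,36),c2(75,320)),((-66,-85,36),c2(253,290)),((66,85,108),c2(30,170)),((66,-85,108),c2(215,135))],[.57,.36,0])
for h in (0.008,.014):
  # button: intersect ray with plane offset h from panel
  m,u,v=c2(98,255); d=ray(m,u,v); Rz=R.from_euler('z',q[2]); n=Rz.apply([-.479,0,.878]); P0=np.array([q[0],q[1],.072])+n*h
  P=m['eye']+d*((P0-m['eye'])@n)/(d@n); print('btn',h,P.round(4),Rz.inv().apply(P-P0).round(4),n.round(3))
E
```

```text
tester [ 0.6777 -0.0492  0.1109] [[-0.6, -0.6], [1.6, -0.6], [-1.1, 0.9], [2.5, 0.4], [-0.6, -0.3]]
rack [ 0.5163 -0.3032  0.1801] [[-0.1, -0.2], [-1.7, 0.3], [3.1, -0.2], [0.0, 0.2]]
plate [ 0.521  -0.301   0.2066  0.0055] [[-0.9, -1.4], [0.4, 2.9], [-0.3, -0.6], [0.2, 1.3], [-3.9, -1.1], [0.2, 0.0]]
console [0.57   0.3616 0.2051] [[-0.5, 1.1], [0.5, 0.1], [-0.4, -0.6], [0.3, -0.3]]
btn 0.008 [0.546  0.4014 0.0727] [-0.0116  0.0438 -0.0063] [-0.469 -0.098  0.878]
btn 0.014 [0.5448 0.3994 0.0787] [-0.0103  0.0421 -0.0056] [-0.469 -0.098  0.878]
```

```bash
R1='[0.16,-0.173,0.16,0,0,-1]'; python3 -m jog '[[[0.16,-0.173,0.16,0,0,-1],[0.16,-0.173,0.16,0,0,-1],[0.16,-0.173,0.16,0,0,-1],[0.16,-0.173,0.16,0,0,-1],[0.16,-0.173,0.16,0,0,-1],[0.16,-0.173,0.16,0,0,-1],[0.16,-0.173,0.16,0,0,-1]]]' 0
python3 -m jog '[[[0.23,-0.34,0.03,0,0,-1],[0.23,-0.34,0.03,0,0,-1],[0.23,-0.34,0.03,0,0,-1],[0.23,-0.34,0.03,0,0,-1],[0.23,-0.34,0.03,0,0,-1],[0.23,-0.34,0.03,0,0,-1],[0.23,-0.34,0.03,0,0,-1],[0.23,-0.34,0.03,0,0,-1]]]'
python3 -m jog '[[[0,-0.36,0,0,0,-1],[0,-0.36,0,0,0,-1],[0,-0.36,0,0,0,-1],[0,-0.36,0,0,0,-1],[0,-0.36,0,0,0,-1],[0,-0.36,0,0,0,-1],[0,-0.36,0,0,0,-1],[0,-0.36,0,0,0,-1]]]'
cat >> h.py <<'E'
def goal(yaw,tilt,grasp,back=0.011):
    "tool with z=(sin tilt,0,-cos tilt) in frame yaw, y along -frame y; TCP for grasp point"
    z=np.array([np.sin(tilt),0,-np.cos(tilt)]); y=np.array([0,-1.,0]); x=np.cross(y,z)
    Q=R.from_euler('z',yaw)*R.from_matrix(np.c_[x,y,z]); return np.array(grasp)+Q.as_matrix()[:,2]*back, Q
def rel(p,Q):
    s=robot.get_state(); c=R.from_quat(s['orientation'])
    return ((p-s['eef_pos'])/.75).round(4).tolist()+((Q*c.inv()).as_rotvec()/np.pi*4).round(4).tolist()
E
python3 - <<'E'
from h import *
s=robot.get_state(); print(s['t'],s['eef_pos'],s['qpos'])
yaw=.195; e=np.array([.521,-.301,.008])+R.from_euler('z',yaw).apply([-.0725,0,.139])
d=R.from_euler('z',yaw).apply([-.5,0,.866]); print(e)
print(rel(*goal(yaw,np.pi/6,e+d*.15)))
E
```

```text
t: 0.68
eef_pos: [0.2601, 0.4533, 0.3362]
orientation: [0.492, 0.871, 0.002, 0.0]
contact_force: [-1.0, -0.2, -0.5]
width: 0.0854
gripper_force: 0.0
t: 1.35
eef_pos: [0.4322, 0.1952, 0.3559]
orientation: [0.786, 0.618, -0.0, 0.001]
contact_force: [-0.2, 0.7, -0.8]
width: 0.0856
gripper_force: 0.0
t: 2.02
eef_pos: [0.4297, -0.0747, 0.3553]
orientation: [0.963, 0.27, -0.001, 0.0]
contact_force: [0.4, 0.1, -0.2]
width: 0.0852
gripper_force: 0.0
2.0167 [ 0.42971151 -0.07468187  0.3552898 ] [-2.88502668e-01 -3.27665098e-01  1.66096656e+00 -1.43924426e-03
  1.80925791e+00  7.36107920e-01]
[ 0.44987404 -0.31504807  0.147     ]
[-0.064, -0.3384, -0.1172, 0.2436, -0.6265, -0.4363]
```

```bash
python3 -m jog '[[[-0.064,-0.338,-0.1,0.244,-0.627,-0.436],[-0.064,-0.338,-0.1,0.244,-0.627,-0.436],[-0.064,-0.338,-0.1,0.244,-0.627,-0.436],[-0.064,-0.338,-0.1,0.244,-0.627,-0.436],[-0.064,-0.338,-0.1,0.244,-0.627,-0.436],[-0.064,-0.338,-0.1,0.244,-0.627,-0.436],[-0.064,-0.338,-0.1,0.244,-0.627,-0.436],[-0.064,-0.338,-0.1,0.244,-0.627,-0.436]]]'
python3 -m jog '[[[0,0,0,0,0,0],[0,0,0,0,0,0]]]' >/dev/null
python3 - <<'E'
from h import *
import pickle
m=robot.camera_model('wrist'); im=robot.read_camera('wrist'); pickle.dump(m,open('w1.pkl','wb')); print(m)
yaw=.195
o=np.array([.521,-.301,.008])
P=o+R.from_euler('z',yaw).apply(np.array([(60,0,112),(-60,0,112),(-85,0,160.6),(-72.5,0,139)])/1000)
print(proj(m,P).round(0).tolist(), rel(*goal(yaw,np.pi/6,P[3]+R.from_euler('z',yaw).apply([-.5,0,.866])*.15)))
cv2.imwrite('pics/w1.png',cv2.resize(im[:,:,::-1],(784,588),interpolation=cv2.INTER_CUBIC))
E
```

```text
t: 2.68
eef_pos: [0.3794, -0.327, 0.2774]
orientation: [0.961, 0.095, 0.258, -0.025]
contact_force: [0.8, 0.7, 0.1]
width: 0.0855
gripper_force: 0.0
{'fx': 342.8823491992014, 'fy': 342.8823491992014, 'cx': 274.2883651507607, 'cy': 203.2338541605674, 'eye': array([ 0.36717572, -0.32932003,  0.45606236]), 'attitude': array([ 0.08579058, -0.07125381, -0.6288217 ,  0.76951033])}
[[277.0, 79.0], [276.0, 184.0], [276.0, 196.0], [276.0, 189.0]] [-0.0011, -0.0064, -0.018, 0.0025, 0.0035, -0.0094]
```

View pics/w1.png

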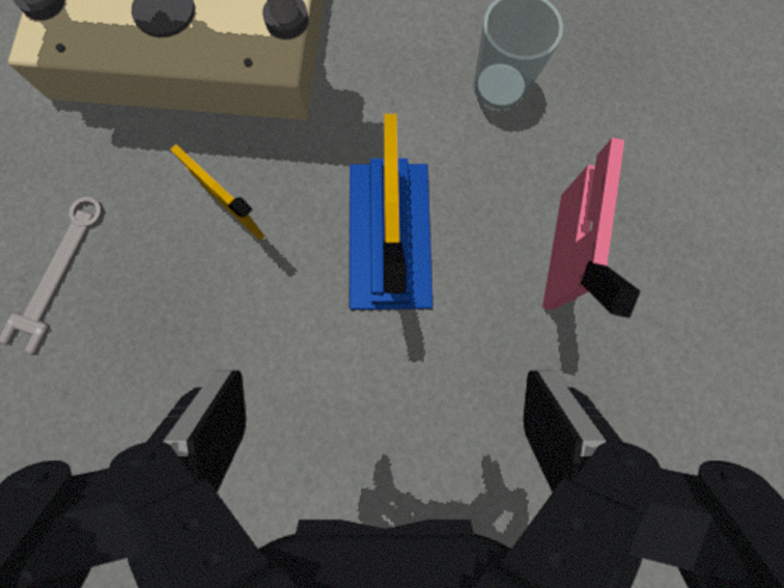

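The wrist view shows the plate along image x ≈ 391 (1.4x scale), far top end at (391,114), ear end at (395,279), roughly centred between the open fingers. I refine the plate pose from this.

```bash
python3 - <<'E'
from h import *
import pickle
from scipy.optimize import least_squares
m=pickle.load(open('w1.pkl','rb'))
# far top corners, ear end
pts=[((60,5,112),(385,114)),((60,-5,112),(397,114)),((-45,5,112),(386,241)),((-45,-5,112),(399,241)),((-85,7,160.6),(384,279)),((-85,-7,160.6),(406,279))]
L=np.array([p[0] for p in pts])/1000; U=np.array([p[1] for p in pts])/1.4
w=np.array([[1,1],[1,1],[1,0],[1,0],[1,.3],[1,.3]])
f=lambda q:((proj(m,R.from_euler('z',q[2]).apply(L)+[q[0],q[1],.008])-U)*w).ravel()
r=least_squares(f,[.52,-.3,.2]); print(r.x.round(4),r.fun.reshape(-1,2).round(1).tolist())
yaw=r.x[2]; Rz=R.from_euler('z',yaw); e=np.array([r.x[0],r.x[1],.008])+Rz.apply([-.0725,0,.139]); print('ear',e)
for b in (.15,.05,0): print(b,rel(*goal(yaw,np.pi/6,e+Rz.apply([-.5,0,.866])*b)))
E
```

```text
[ 0.5185 -0.3052  0.2086] [[-0.3, -0.1], [0.3, -0.1], [-0.2, 0.0], [0.3, 0.0], [-0.3, 0.3], [0.2, 0.2]]
ear [ 0.44758734 -0.32026567  0.147     ]
0.15 [-0.0039, -0.0146, -0.018, 0.0025, 0.0035, 0.0079]
0.05 [0.0613, -0.0008, -0.1335, 0.0025, 0.0035, 0.0079]
0 [0.0939, 0.0061, -0.1912, 0.0025, 0.0035, 0.0079]
```

```bash
python3 -m jog '[[[-0.004,-0.0146,-0.018,0.0025,0.0035,0.008],[0.03,-0.0077,-0.077,0.0025,0.0035,0.008],[0.061,-0.0008,-0.1335,0.0025,0.0035,0.008],[0.078,0.0027,-0.163,0.0025,0.0035,0.008],[0.094,0.006,-0.191,0.0025,0.0035,0.008],[0.094,0.006,-0.191,0.0025,0.0035,0.008],[0.094,0.006,-0.191,0.0025,0.0035,0.008]]]'
python3 -m jog '[[[0,0,0,0,0,0],[0,0,0,0,0,0],[0,0,0,0,0,0],[0,0,0,0,0,0],[0,0,0,0,0,0],[0,0,0,0,0,0],[0,0,0,0,0,0],[0,0,0,0,0,0]]]' 1 60
python3 - <<'E'
from h import *
s=robot.get_state();print(s['eef_pos'],s['width'],s['gripper_force'],s['contact_force'])
yaw=.2086;e=np.array([.44759,-.32027,.147]);print(rel(*goal(yaw,np.pi/6,e)))
E
```

```text
t: 3.48
eef_pos: [0.4537, -0.317, 0.1372]
orientation: [0.961, 0.102, 0.257, -0.028]
contact_force: [0.1, 0.0, 1.0]
width: 0.0857
gripper_force: 0.0
t: 4.15
eef_pos: [0.4528, -0.3203, 0.1386]
orientation: [0.961, 0.101, 0.258, -0.026]
contact_force: [-4.2, 0.6, 5.6]
width: 0.0127
gripper_force: 59.5
[ 0.45280767 -0.32029741  0.13861728] 0.012665163327356906 59.47211265563965 [-4.1964007   0.5814651   5.57734396]
[0.0002, 0.0016, -0.0015, 0.0024, 0.0008, 0.0006]
```

```bash
python3 -m jog '[[[0,0,0.05,0,0,0],[0,0,0.1,0,0,0],[0,0,0.15,0,0,0],[0,0,0.2,0,0,0],[0,0,0.2,0,0,0],[0,0,0.2,0,0,0]]]'
cat >> h.py <<'E'
# plate in tool at grasp
G=(np.array([.45281,-.32030,.13862]),None)
def plate_goal(o,yaw,tcp0=np.array([.45281,-.32030,.13862]),o0=np.array([.5185,-.3052,.008]),yaw0=.2086):
    r=R.from_euler('z',yaw-yaw0); Q0=goal(yaw0,np.pi/6,[0,0,0])[1]
    return np.array(o)+r.apply(tcp0-o0), r*Q0
E
python3 - <<'E'
from h import *
t=np.array([.6777,-.0492,0]);y=.1109
o=t+R.from_euler('z',y).apply([-.12,0,0.110]); print(o,rel(*plate_goal(o,y)),robot.get_state()['contact_force'])
E
```

```text
t: 4.65
eef_pos: [0.4532, -0.321, 0.2904]
orientation: [0.96, 0.101, 0.258, -0.024]
contact_force: [-0.1, 0.4, -3.3]
width: 0.0119
gripper_force: 63.6
[ 0.55843717 -0.06248074  0.11      ] [0.0512, 0.3332, -0.0664, 0.0072, 0.0023, -0.1238] [-0.10174156  0.35275513 -3.28065412]
```

```bash
python3 -m jog '[[[0.051,0.333,-0.0,0.007,0.002,-0.124],[0.051,0.333,-0.0,0.007,0.002,-0.124],[0.051,0.333,-0.0,0.007,0.002,-0.124],[0.051,0.333,-0.0,0.007,0.002,-0.124],[0.051,0.333,-0.0,0.007,0.002,-0.124],[0.051,0.333,-0.066,0.007,0.002,-0.124],[0.051,0.333,-0.066,0.007,0.002,-0.124],[0.051,0.333,-0.066,0.007,0.002,-0.124]]]'
python3 -m jog '[[[0,0,0,0,0,0],[0,0,0,0,0,0],[0,0,0,0,0,0]]]'
python3 - <<'E'
from h import *
import pickle
m=robot.camera_model('wrist'); im=robot.read_camera('wrist'); s=robot.read_camera('scene')
pickle.dump((m,robot.get_state()['eef_pos'],robot.get_state()['orientation']),open('w2.pkl','wb'))
cv2.imwrite('pics/w2raw.png',im[:,:,::-1]);cv2.imwrite('pics/s2raw.png',s[:,:,::-1])
cv2.imwrite('pics/w2.png',cv2.resize(im[0:300,100:500,::-1],(800,600),interpolation=cv2.INTER_CUBIC))
S=robot.camera_model('scene')
t=np.array([.6777,-.0492,0]);Rz=R.from_euler('z',.1109)
print(proj(S,t+Rz.apply([0,0,.185])),proj(m,t+Rz.apply([[0,0,.185],[-.07,.14,.066],[-.07,-.14,.066],[-.013,.013,.167],[-.04,.145,.265],[-.04,-.145,.265]])))
cv2.imwrite('pics/s2.png',cv2.resize(s[140:320,200:400,::-1],(660,594),interpolation=cv2.INTER_CUBIC))
E
```

```text
t: 5.32
eef_pos: [0.4876, -0.0651, 0.229]
orientation: [0.966, 0.054, 0.252, -0.02]
contact_force: [-1.4, -0.3, -5.8]
width: 0.0123
gripper_force: 63.4
t: 5.57
eef_pos: [0.4912, -0.0711, 0.2386]
orientation: [0.965, 0.052, 0.258, -0.016]
contact_force: [0.2, -1.0, -2.8]
width: 0.0125
gripper_force: 63.5
[[320.13978579 219.86854547]] [[269.66040553  14.94113712]
 [141.53515169 154.35689503]
 [401.59249221 153.62240115]
 [254.26074706  44.92558155]
 [ -6.09343736 -33.25937529]
 [541.512268   -35.71273794]]
```

View pics/w2.png

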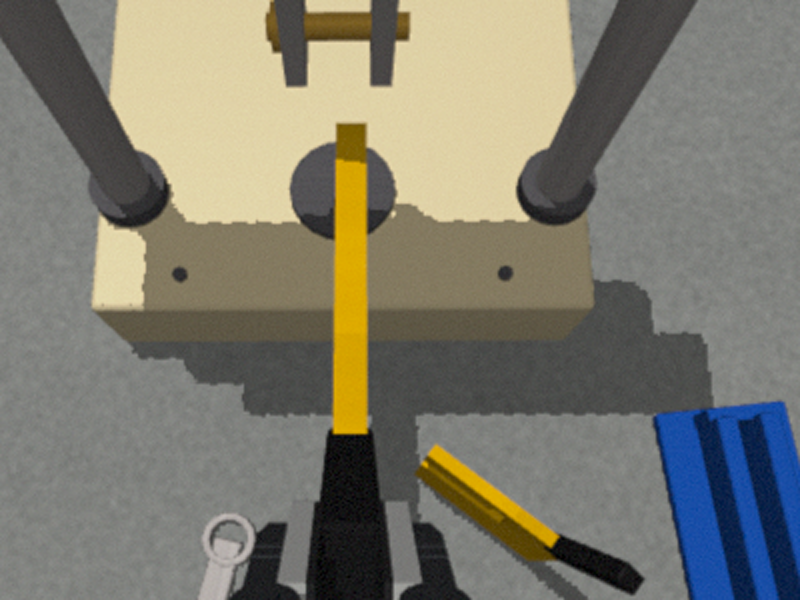

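View pics/s2.png

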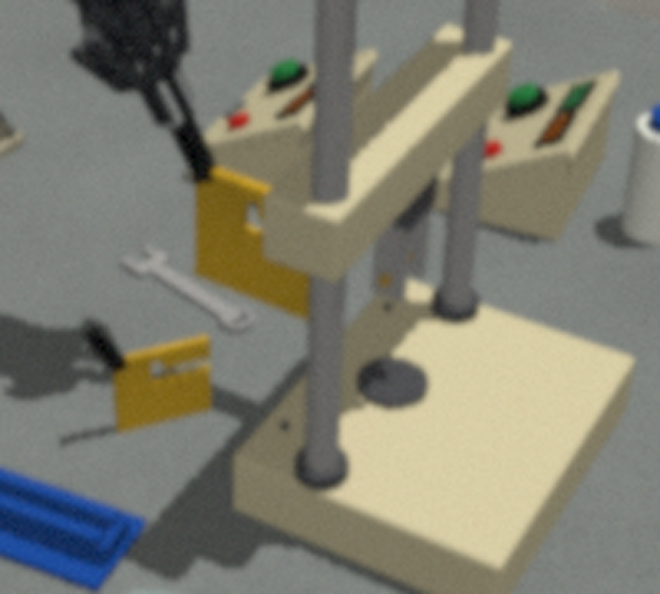

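The wrist view is good: pin at (338,26) in the 2x crop, cheek bottoms at (285–308,85) and (371–394,85), and the plate's top edge along x ≈ 351 with its far end at row 124. The plate hangs from the ear in front of the pin with the wrench untouched. Next is a joint fit of tester and plate.

```bash
cat > fit2.py <<'E'
from h import *
import pickle
from scipy.optimize import least_squares
m,p,q=pickle.load(open('w2.pkl','rb')); S=robot.camera_model('scene')
c=lambda u,v:(m,100+u/2,v/2); s=lambda u,v:(S,200+u/3.3,140+v/3.3)
def run(n,pts,f6,x0,W=None):
    L=np.array([a[0] for a in pts])/1000
    def f(x):
        w=f6(x,L); return np.concatenate([(proj(a[1][0],b)[0]-a[1][1:])*(a[2] if len(a)>2 else 1) for a,b in zip(pts,w)]+[W(x) if W else []])
    r=least_squares(f,x0); print(n,r.x.round(4),r.fun[:2*len(pts)].reshape(-1,2).round(1).tolist()); return r.x
t=run('tester',[((0,0,185),c(338,26)),((-13,22,167),c(285,85)),((-13,13,167),c(308,85)),((-13,-13,167),c(371,85)),((-13,-22,167),c(394,85)),((0,120,56),c(130,193),[.5,0]),((0,-120,56),c(556,191),[.5,0])],
 lambda x,L:R.from_euler('z',x[2]).apply(L)+[x[0],x[1],0],[.678,-.049,.11])
o=run('plate',[((60,5,112),c(337,124)),((60,-5,112),c(367,124)),((-47,5,112),c(333,433),[1,.3]),((-47,-5,112),c(369,433),[1,.3]),((-60,-5,0),s(196,273)),((-60,-5,112),s(205,167),[1,.5]),((-14,-5,98),s(248,200),[.5,.5])],
 lambda x,L:R.from_euler('ZY',[x[3],x[4]]).apply(L)+x[:3],[.558,-.062,.11,.11,0])
print('tcp',p,R.from_quat(q).as_matrix()[:,2])
Rt=R.from_euler('z',t[2]); n=o[:3]+R.from_euler('ZY',o[3:]).apply([-.007,0,.093])
print('notch in tester',Rt.inv().apply(n-[t[0],t[1],0]),'kin plate',plate_goal(o[:3],o[3])[0]-p)
E
python3 fit2.py
```

```text
tester [ 0.6798 -0.0487  0.1097] [[0.3, -0.4], [0.6, 0.2], [-0.0, 0.2], [-0.1, 0.1], [-0.7, 0.0], [1.1, 0.0], [-1.2, 0.0]]
plate [ 0.5523 -0.0675  0.1018  0.1036  0.0762] [[0.1, -0.1], [-0.1, -0.1], [0.2, -0.6], [-0.8, -0.6], [-1.1, 0.7], [-2.2, 0.3], [-0.5, 0.4]]
tcp [ 0.49132586 -0.07134695  0.23908816] [ 0.49655697  0.0578284  -0.86607566]
notch in tester [-0.12864279 -0.00469368  0.19503793] kin plate [-0.00590982 -0.00425446 -0.00669325]
```

```bash
cat >> fit2.py <<'E'
print('--- pivot model')
pts=[((60,5,112),c(337,124)),((60,-5,112),c(367,124)),((-60,-5,0),s(196,273)),((-60,-5,112),s(205,167)),((-14,-5,98),s(248,200))]
zt=R.from_quat(q).as_matrix()[:,2]; g=p-zt*.011; E=np.array([-.0725,0,.139])
pl=lambda x,L:R.from_euler('ZY',[x[1],x[2]]).apply(L-E)+g+[0,x[0],0]
x=run('pivot',pts,pl,[0,.11,0]); run('nopitch',pts,lambda x,L:pl([x[0],x[1],0],L),[0,.11])
print('notch',Rt.inv().apply(pl(x,np.array([[-.007,0,.093],[0,0,0]]))-[t[0],t[1],0]))
E
python3 fit2.py | sed -n '/---/,$p'
```

```text
--- pivot model
pivot [0.0043 0.0525 0.0549] [[-0.1, -0.5], [0.0, 0.2], [-0.4, -1.4], [-2.2, -1.9], [-1.4, -1.4]]
nopitch [-0.0183  0.2271] [[-1.0, -4.3], [-0.4, -6.0], [-2.7, 2.9], [-6.4, 1.5], [-3.8, -0.1]]
notch [[-0.13205218 -0.00117445  0.19909067]
 [-0.13016819 -0.00128238  0.10584669]]
```

The plate slipped nose-down by about 0.065 rad in the grip. I'll level it with the tool, raise the grip force, move closer and look again.

```bash
python3 -m jog '[[[0,0,0.003,0.009,-0.082,0.008],[0.02,0.004,0.003,0.009,-0.082,0.008],[0.039,0.0084,0.003,0.009,-0.082,0.008],[0.039,0.0084,0.003,0.009,-0.082,0.008],[0.039,0.0084,0.003,0.009,-0.082,0.008],[0.039,0.0084,0.003,0.009,-0.082,0.008]]]' - 115
python3 - <<'E'
from h import *
import pickle
st=robot.get_state(); m=robot.camera_model('wrist'); im=robot.read_camera('wrist'); s=robot.read_camera('scene')
pickle.dump((m,st['eef_pos'],st['orientation']),open('w3.pkl','wb'))
a=cv2.resize(im[0:250,180:380,::-1],(480,600),interpolation=cv2.INTER_CUBIC)
b=cv2.resize(s[180:255,255:295,::-1],(320,600),interpolation=cv2.INTER_CUBIC)
cv2.imwrite('pics/c3.png',np.hstack([a,b]))
E
```

```text
t: 6.17
eef_pos: [0.5201, -0.0643, 0.2407]
orientation: [0.956, 0.055, 0.289, -0.019]
contact_force: [0.7, -0.2, -3.6]
width: 0.011
gripper_force: 116.3
```

View pics/c3.png

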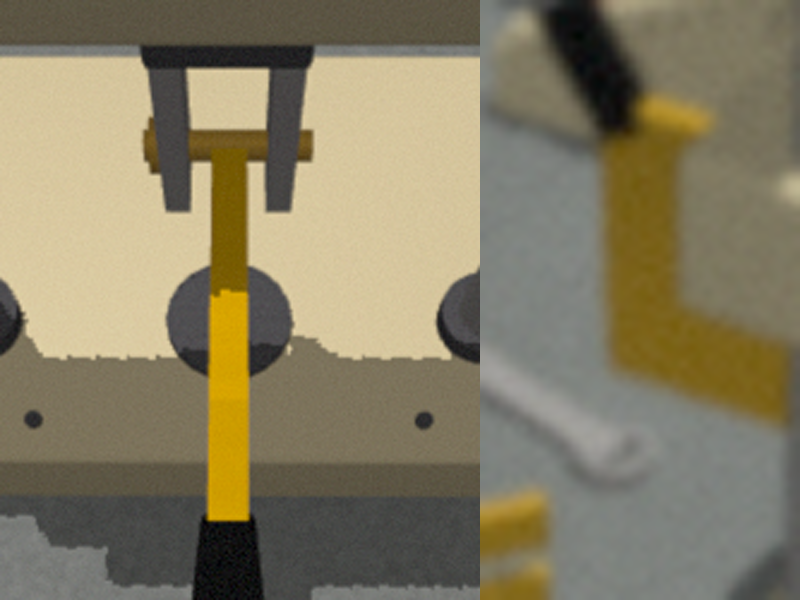

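Closer view: plate end at (212–247,148) is centred between the cheeks (165–190 and 265–293, row 211), and the wrench is undisturbed. Refit with this view.

```bash
cat > fit3.py <<'E'
from h import *
import pickle
from scipy.optimize import least_squares
m,p,q=pickle.load(open('w3.pkl','rb')); S=robot.camera_model('scene')
c=lambda u,v:(m,180+u/2.4,v/2.4); s=lambda u,v:(S,255+(u-480)/8,180+v/8)
def run(n,pts,f6,x0):
    L=np.array([a[0] for a in pts])/1000
    def f(x):
        w=f6(x,L); return np.concatenate([(proj(a[1][0],b)[0]-a[1][1:])*(a[2] if len(a)>2 else 1) for a,b in zip(pts,w)])
    r=least_squares(f,x0); print(n,r.x.round(4),r.fun.reshape(-1,2).round(1).tolist()); return r.x
t=run('tester',[((0,0,185),c(229,145)),((-13,22,167),c(165,211)),((-13,13,167),c(190,211)),((-13,-13,167),c(266,211)),((-13,-22,167),c(292,211))],
 lambda x,L:R.from_euler('z',x[2]).apply(L)+[x[0],x[1],0],[.678,-.049,.11])
pts=[((60,5,112),c(211.5,148)),((60,-5,112),c(247,148)),((-47,5,112),c(208,520),[1,.2]),((-47,-5,112),c(249,520),[1,.2]),((-60,-5,0),s(611,368)),((-60,-5,112),s(607,135)),((-14,-5,98),s(682,180),[1,0]),((0,-5,0),s(785,421))]
Rt=R.from_euler('z',t[2]); zt=R.from_quat(q).as_matrix()[:,2]; g=p-zt*.011; E=np.array([-.0725,0,.139])
def mk(full):
    def f(x,L):
        L=L.copy()
        if len(L)==8: L[7,0]=x[3]
        r=R.from_euler('ZY',[x[1],x[2]])
        return r.apply(L-E)+g+[0,x[0],0]+([x[4],0,x[5]] if full else 0)
    return f
for full,x0 in ((0,[0,.11,0,0]),(1,[0,.11,0,0,0,0])):
    x=run('pl',pts,mk(full),x0)
    print('notch in tester',Rt.inv().apply(mk(full)(x,np.array([[-.007,0,.093],[.06,0,.075]]))-[t[0],t[1],0]).round(4).tolist())
E
python3 fit3.py
```

```text
tester [ 0.6796 -0.0486  0.1117] [[-0.2, -0.2], [0.1, -0.0], [0.5, 0.0], [-0.1, 0.1], [-0.2, 0.1]]
pl [-0.0029  0.1149 -0.0195  0.0129] [[-0.2, -0.2], [0.2, -0.2], [0.1, 0.8], [0.4, 0.8], [-1.4, -0.4], [-1.9, -5.1], [3.7, -0.0], [-0.3, 0.9]]
notch in tester [[-0.1003, -0.0006, 0.2051], [-0.0329, -0.0004, 0.1884]]
pl [-0.0029  0.1143 -0.0541  0.0078 -0.0002 -0.0055] [[-0.2, 0.0], [0.2, 0.0], [0.1, 1.0], [0.1, 1.0], [0.1, 1.6], [-1.6, -3.4], [4.1, -0.0], [-0.5, 1.6]]
notch in tester [[-0.0989, -0.0006, 0.2019], [-0.0311, -0.0004, 0.1875]]
```

```bash
sed -i 's/^pts=.*/pts=[((60,5,112),c(211.5,148)),((60,-5,112),c(247,148)),((-47,5,112),c(208,520),[1,0]),((-47,-5,112),c(249,520),[1,0]),((-60,-5,0),s(611,368)),((-60,-5,60),s(609,243),[1,0]),((-60,-5,30),s(610,300),[1,0]),((0,-5,0),s(785,421))]/' fit3.py; python3 fit3.py
sed -i 's/^pts=.*/pts=[((60,5,112),c(337,124)),((60,-5,112),c(367,124)),((-60,-5,0),s(196,273)),((20,-5,0),s(307,315),[1,1])]/' fit2.py
python3 fit2.py | sed -n '/---/,$p'
```

```text
tester [ 0.6796 -0.0486  0.1117] [[-0.2, -0.2], [0.1, -0.0], [0.5, 0.0], [-0.1, 0.1], [-0.2, 0.1]]
pl [-0.0026  0.1127 -0.021   0.0126] [[-0.3, -0.5], [0.2, -0.5], [-0.4, 0.0], [-0.1, 0.0], [-1.2, -0.4], [-1.6, -0.0], [-1.4, -0.0], [-0.3, 0.9]]
notch in tester [[-0.1002, -0.0004, 0.2052], [-0.0328, -0.0004, 0.1886]]
pl [-0.003   0.1129 -0.0671  0.0094 -0.0029 -0.004 ] [[-0.3, -0.2], [0.3, -0.2], [-0.3, 0.0], [-0.1, 0.0], [-0.2, 0.9], [-1.3, -0.0], [-0.7, 0.0], [-0.3, 0.9]]
notch in tester [[-0.1011, -0.0005, 0.2043], [-0.0331, -0.0004, 0.1909]]
--- pivot model
pivot [0.0069 0.0347 0.0493] [[-0.4, -1.8], [-0.2, -0.8], [0.3, -1.7], [-10.2, -3.2]]
nopitch [-0.0232  0.2642] [[-1.0, -2.4], [-0.5, -4.5], [-3.7, 3.7], [-10.7, -2.3]]
notch [[-1.31574432e-01  2.04253052e-04  1.99442029e-01]
 [-1.29174254e-01  2.37612492e-05  1.06210025e-01]]
```

```bash
python3 -m jog '[[[0,0,-0.0027,-0.002,0.019,0],[0,0,-0.0027,-0.002,0.019,0],[0.015,0.0025,-0.0027,-0.002,0.019,0],[0.03,0.004,-0.0027,-0.002,0.019,0],[0.042,0.0055,-0.0027,-0.002,0.019,0],[0.053,0.0065,-0.0027,-0.002,0.019,0],[0.053,0.0065,-0.0027,-0.002,0.019,0]]]'
python3 -m jog '[[[0,0,0,0,0,0],[0,0,0,0,0,0]]]'
python3 - <<'E'
from h import *
s=robot.read_camera('scene');im=robot.read_camera('wrist')
a=cv2.resize(im[0:250,180:380,::-1],(480,600),interpolation=cv2.INTER_CUBIC)
b=cv2.resize(s[180:255,275:315,::-1],(320,600),interpolation=cv2.INTER_CUBIC)
cv2.imwrite('pics/c4.png',np.hstack([a,b]))
E
```

```text
t: 6.85
eef_pos: [0.5609, -0.0587, 0.2385]
orientation: [0.958, 0.056, 0.282, -0.019]
contact_force: [-1.3, -0.1, -1.9]
width: 0.0109
gripper_force: 116.3
t: 7.02
eef_pos: [0.5596, -0.0588, 0.2381]
orientation: [0.958, 0.056, 0.281, -0.019]
contact_force: [0.1, 0.9, -3.7]
width: 0.011
gripper_force: 116.3
```

View pics/c4.png

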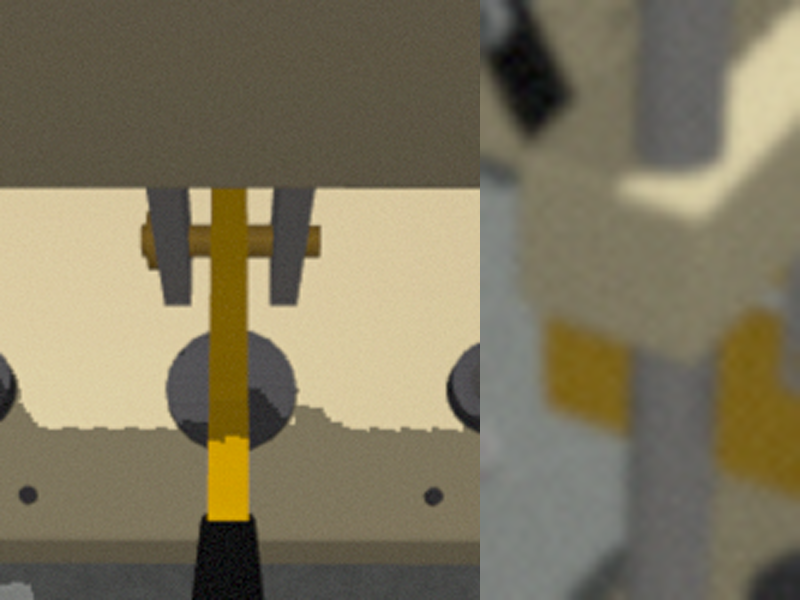

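The plate end is past the cheeks, centred in the gap at (229,240), with no contact force. I check the tilt from the lower edge in the scene view.

```bash
python3 - <<'E'
from h import *
S=robot.camera_model('scene'); s=robot.get_state()
g=s['eef_pos']-R.from_quat(s['orientation']).as_matrix()[:,2]*.011; print(s['contact_force'])
E=np.array([-.0725,0,.139])
for pit in (-.05,-.025,0,.025,.05):
    W=R.from_euler('ZY',[.112,pit]).apply(np.array([[-.06,-.005,0],[.03,-.005,0]])-E)+g
    P=proj(S,W); P=np.c_[480+(P[:,0]-275)*8,(P[:,1]-180)*8]; sl=(P[1,1]-P[0,1])/(P[1,0]-P[0,0]); print(pit,P.round(0).tolist(),sl.round(3))
    n=R.from_euler('ZY',[.112,pit]).apply(np.array([-.007,0,.093])-E)+g-[.6796,-.0486,0]; print(R.from_euler('z',-.1117).apply(n).round(4))
E
```

```text
[ 0.24626634 -0.48941415 -3.08393849]
-0.05 [[556.0, 404.0], [788.0, 478.0]] 0.322
[-0.0585  0.003   0.205 ]
-0.025 [[547.0, 402.0], [779.0, 481.0]] 0.345
[-0.0596  0.003   0.2033]
0 [[539.0, 399.0], [769.0, 484.0]] 0.368
[-0.0608  0.003   0.2017]
0.025 [[530.0, 397.0], [760.0, 487.0]] 0.391
[-0.0619  0.003   0.2   ]
0.05 [[521.0, 394.0], [750.0, 489.0]] 0.415
[-0.0631  0.003   0.1985]
```

```bash
python3 -m jog '[[[0.015,0.0017,0,0,0,0],[0.03,0.0033,0,0,0,0],[0.045,0.005,0,0,0,0],[0.058,0.0065,0,0,0,0],[0.068,0.0076,0,0,0,0],[0.073,0.0081,0,0,0,0],[0.073,0.0081,0,0,0,0],[0.073,0.0081,0,0,0,0]]]'
python3 -m jog '[[[0.0015,0.0002,0,0,0,0],[0.003,0.0003,0,0,0,0],[0.004,0.0004,0,0,0,0],[0.004,0.0004,0,0,0,0]]]'
```

```text
t: 7.78
eef_pos: [0.6145, -0.0527, 0.2382]
orientation: [0.958, 0.056, 0.281, -0.019]
contact_force: [0.3, -0.4, -2.9]
width: 0.0109
gripper_force: 116.3
t: 8.12
eef_pos: [0.6178, -0.0525, 0.2386]
orientation: [0.958, 0.056, 0.282, -0.019]
contact_force: [-0.2, 0.8, -4.2]
width: 0.0108
gripper_force: 116.3
```

```bash
python3 -m jog '[[[0.0013,0.0001,0,0,0,0],[0.0027,0.0003,0,0,0,0],[0.0027,0.0003,0,0,0,0],[0.0027,0.0003,0,0,0,0]]]'
python3 -m jog '[[[0.0013,0.0001,0,0,0,0],[0.0027,0.0003,0,0,0,0],[0.0027,0.0003,0,0,0,0],[0.0027,0.0003,0,0,0,0]]]'
```

```text
t: 8.45
eef_pos: [0.6199, -0.0522, 0.2384]
orientation: [0.958, 0.056, 0.282, -0.019]
contact_force: [-1.0, 0.2, -3.4]
width: 0.0108
gripper_force: 116.3
t: 8.78
eef_pos: [0.6216, -0.0521, 0.2383]
orientation: [0.958, 0.056, 0.281, -0.019]
contact_force: [-5.3, -0.9, -0.1]
width: 0.0105
gripper_force: 117.0
```

Contact with the slot's inner end. Back off 2 mm and lower.

```bash
python3 -m jog '[[[-0.003,-0.0003,0,0,0,0],[-0.003,-0.0003,0,0,0,0],[-0.003,-0.0003,-0.004,0,0,0],[-0.003,-0.0003,-0.008,0,0,0],[-0.003,-0.0003,-0.0115,0,0,0],[-0.003,-0.0003,-0.015,0,0,0],[-0.003,-0.0003,-0.015,0,0,0]]]'
python3 -m jog '[[[0,0,-0.003,0,0,0],[0,0,-0.005,0,0,0],[0,0,-0.005,0,0,0],[0,0,-0.005,0,0,0]]]'
```

```text
t: 9.37
eef_pos: [0.6192, -0.0521, 0.2259]
orientation: [0.958, 0.056, 0.281, -0.019]
contact_force: [-0.1, 0.0, -3.4]
width: 0.0109
gripper_force: 116.3
t: 9.7
eef_pos: [0.6196, -0.0523, 0.2234]
orientation: [0.958, 0.056, 0.282, -0.019]
contact_force: [-0.8, -0.3, -2.9]
width: 0.0105
gripper_force: 116.3
```

```bash
python3 -m jog '[[[0,0,-0.0015,0,0,0],[0,0,-0.0027,0,0,0],[0,0,-0.0027,0,0,0],[0,0,-0.0027,0,0,0]]]'
python3 -m jog '[[[0,0,-0.0013,0,0,0],[0,0,-0.0013,0,0,0],[0,0,-0.0013,0,0,0]]]'
```

```text
t: 10.03
eef_pos: [0.62, -0.0523, 0.2222]
orientation: [0.957, 0.056, 0.282, -0.019]
contact_force: [-1.8, 0.1, -0.1]
width: 0.011
gripper_force: 117.0
t: 10.28
eef_pos: [0.6202, -0.0524, 0.2217]
orientation: [0.957, 0.056, 0.283, -0.018]
contact_force: [-3.8, 0.3, 5.1]
width: 0.0111
gripper_force: 117.6
```

```bash
python3 -m jog '[[[-0.001,0,0.0007,0,0,0],[-0.001,0,0.0007,0,0,0]]]' - 20
python3 -m jog '[[[0,0,0,0,0,0],[0,0,0,0,0,0],[0,0,0,0,0,0],[0,0,0,0,0,0]]]' 0.6
python3 -m jog '[[[0,0,0,0,0,0],[0,0,0,0,0,0],[0,0,0,0,0,0],[0,0,0,0,0,0],[0,0,0,0,0,0],[0,0,0,0,0,0]]]' 0.4
python3 - <<'E'
from h import *
im=robot.read_camera('wrist');s=robot.read_camera('scene')
a=cv2.resize(im[0:300,180:380,::-1],(400,600),interpolation=cv2.INTER_CUBIC)
b=cv2.resize(s[160:265,265:335,::-1],(400,600),interpolation=cv2.INTER_CUBIC)
cv2.imwrite('pics/c5.png',np.hstack([a,b]))
E
```

```text
t: 10.45
eef_pos: [0.6192, -0.0524, 0.2215]
orientation: [0.958, 0.056, 0.282, -0.019]
contact_force: [-0.3, 0.6, 2.0]
width: 0.011
gripper_force: 117.0
t: 10.78
eef_pos: [0.6186, -0.0522, 0.2205]
orientation: [0.958, 0.056, 0.281, -0.019]
contact_force: [0.3, 0.4, -1.0]
width: 0.0341
gripper_force: 0.0
t: 11.28
eef_pos: [0.6189, -0.0523, 0.221]
orientation: [0.958, 0.056, 0.282, -0.019]
contact_force: [-0.3, -0.5, 0.3]
width: 0.0511
gripper_force: 0.0
```

View pics/c5.png

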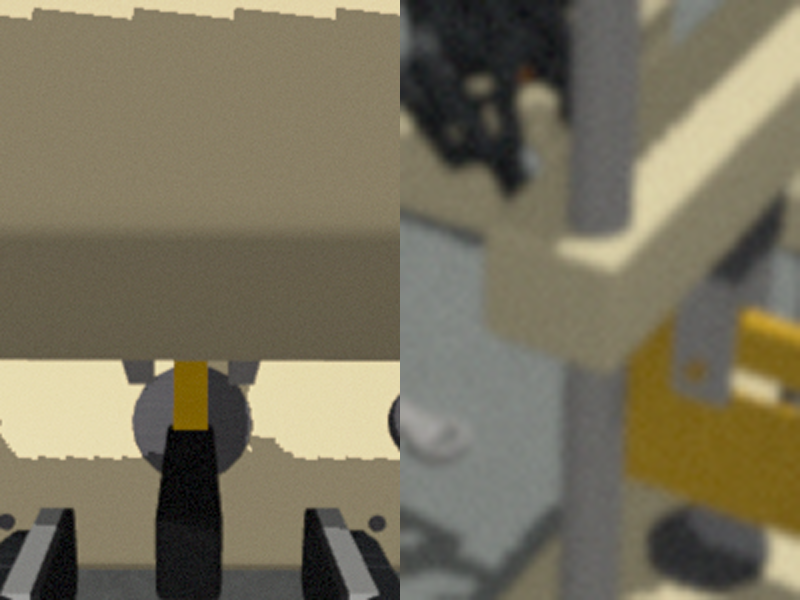

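Plate hangs on the pin in the notch between the cheeks, ear free between the open pads (190,500). Withdraw along the tool axis.

```bash
python3 -m jog '[[[-0.01,-0.0012,0.0165,0,0,0],[-0.025,-0.003,0.041,0,0,0],[-0.045,-0.0052,0.072,0,0,0],[-0.064,-0.0073,0.101,0,0,0],[-0.1,-0.007,0.12,0,0,0],[-0.14,0,0.14,0,0,0],[-0.16,0,0.14,0,0,0],[-0.16,0,0.14,0,0,0]]]' 0.4
python3 - <<'E'
from h import *
p,Q=goal(.2051,.5,[.5455,.4005,.076],back=-.15)
print(p,rel(p,Q))
E
```

```text
t: 12.05
eef_pos: [0.4978, -0.0525, 0.3285]
orientation: [0.957, 0.056, 0.284, -0.018]
contact_force: [0.9, 0.1, 0.2]
width: 0.0512
gripper_force: 0.0
[0.47509344 0.38585366 0.20763738] [-0.0303, 0.5844, -0.1612, -0.018, 0.0953, 0.112]
```

```bash
python3 -m jog '[[[-0.03,0.44,-0.0,-0.018,0.095,0.112],[-0.03,0.44,-0.0,-0.018,0.095,0.112],[-0.03,0.44,-0.0,-0.018,0.095,0.112],[-0.03,0.44,-0.0,-0.018,0.095,0.112],[-0.03,0.44,-0.0,-0.018,0.095,0.112],[-0.03,0.44,-0.0,-0.018,0.095,0.112],[-0.03,0.44,-0.0,-0.018,0.095,0.112],[-0.03,0.44,-0.0,-0.018,0.095,0.112]]]' 1
python3 -m jog '[[[0,0.144,-0.161,0,0,0],[0,0.144,-0.161,0,0,0],[0,0.144,-0.161,0,0,0],[0,0.144,-0.161,0,0,0],[0,0.144,-0.161,0,0,0],[0,0.144,-0.161,0,0,0],[0,0.144,-0.161,0,0,0]]]'
python3 - <<'E'
from h import *
import pickle
p,Q=goal(.2051,.5,[.5455,.4005,.076],back=-.15); print(rel(p,Q))
m=robot.camera_model('wrist'); im=robot.read_camera('wrist'); top=robot.read_camera('top'); pickle.dump(m,open('w4.pkl','wb'))
hsv=cv2.cvtColor(im,cv2.COLOR_RGB2HSV); g=cv2.inRange(hsv,(45,90,40),(85,255,255)); 
n,_,st,ce=cv2.connectedComponentsWithStats(g)
for i in range(1,n):
    if st[i,4]>60: print(st[i].tolist(),ce[i].round(1).tolist())
a=cv2.resize(im[:,:,::-1],(500,375),interpolation=cv2.INTER_AREA); b=cv2.resize(top[85:235,215:335,::-1],(300,375),interpolation=cv2.INTER_CUBIC)
cv2.imwrite('pics/c6.png',np.hstack([a,b]))
print(proj(m,[.5455,.4005,.076]))
E
```

```text
t: 12.72
eef_pos: [0.4758, 0.2809, 0.3256]
orientation: [0.964, 0.1, 0.245, -0.027]
contact_force: [0.2, -0.4, -0.3]
width: 0.0003
gripper_force: 0.0
t: 13.3
eef_pos: [0.4765, 0.386, 0.2053]
orientation: [0.964, 0.099, 0.244, -0.026]
contact_force: [1.4, -0.7, 0.9]
width: 0.0002
gripper_force: 0.0
[-0.0019, -0.0002, 0.0032, -0.0015, -0.0048, -0.0012]
[252, 103, 57, 25, 1399] [279.9, 115.2]
[257, 162, 36, 38, 1023] [274.5, 180.6]
[[271.78221872 181.24345417]]
```

View pics/c6.png

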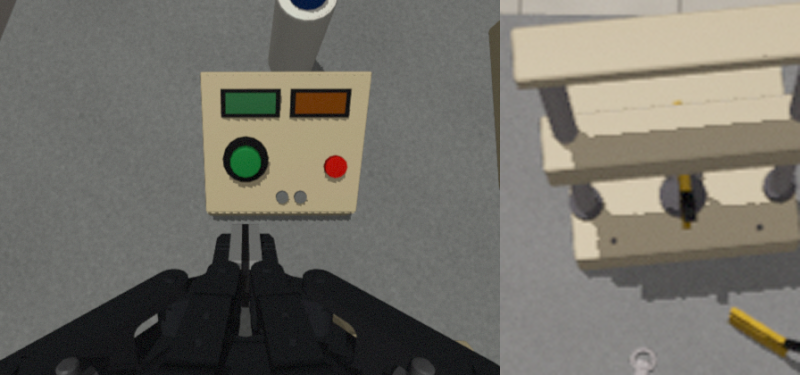

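The wrist view shows the green button at (274.5,180.6), 2 mm right of the estimate, with the tip aligned. The top view shows the plate hanging straight. Approach along the normal.

```bash
python3 -m jog '[[[0.02,0.0035,-0.037,-0.0015,-0.005,-0.001],[0.045,0.008,-0.084,-0.0015,-0.005,-0.001],[0.066,0.0118,-0.1235,-0.0015,-0.005,-0.001],[0.0795,0.0143,-0.149,-0.0015,-0.005,-0.001],[0.0795,0.0143,-0.149,-0.0015,-0.005,-0.001],[0.0795,0.0143,-0.149,-0.0015,-0.005,-0.001]]]'
python3 -m jog '[[[0.0025,0.0005,-0.0047,0,0,0],[0.005,0.001,-0.0094,0,0,0],[0.0063,0.0013,-0.0117,0,0,0],[0.0063,0.0013,-0.0117,0,0,0]]]'
```

```text
t: 13.9
eef_pos: [0.5367, 0.3954, 0.0941]
orientation: [0.964, 0.098, 0.246, -0.025]
contact_force: [-0.3, 0.4, 0.7]
width: -0.0002
gripper_force: 0.0
t: 14.23
eef_pos: [0.5411, 0.3979, 0.0859]
orientation: [0.964, 0.099, 0.247, -0.026]
contact_force: [0.9, -0.4, 0.6]
width: 0.0001
gripper_force: 0.0
```

```bash
python3 -m jog '[[[0.0012,0.0003,-0.0023,0,0,0],[0.0025,0.0005,-0.0047,0,0,0],[0.0025,0.0005,-0.0047,0,0,0]]]'
python3 -m jog '[[[0.0012,0.0003,-0.0023,0,0,0],[0.0025,0.0005,-0.0047,0,0,0],[0.0025,0.0005,-0.0047,0,0,0]]]'
```

```text
t: 14.48
eef_pos: [0.5425, 0.3978, 0.0809]
orientation: [0.964, 0.099, 0.246, -0.025]
contact_force: [0.6, -0.2, -0.6]
width: -0.0001
gripper_force: 0.0
t: 14.73
eef_pos: [0.5444, 0.398, 0.0771]
orientation: [0.964, 0.099, 0.246, -0.025]
contact_force: [-0.9, -0.1, 0.3]
width: 0.0001
gripper_force: 0.0
```

```bash
python3 -m jog '[[[0.0009,0.0002,-0.0017,0,0,0],[0.0018,0.0004,-0.0035,0,0,0],[0.0018,0.0004,-0.0035,0,0,0]]]'
python3 -m jog '[[[0.0009,0.0002,-0.0017,0,0,0],[0.0018,0.0004,-0.0035,0,0,0],[0.0018,0.0004,-0.0035,0,0,0]]]'
```

```text
t: 14.98
eef_pos: [0.5458, 0.3984, 0.0746]
orientation: [0.964, 0.099, 0.246, -0.025]
contact_force: [-1.0, -0.5, -0.2]
width: 0.0001
gripper_force: 0.0
t: 15.23
eef_pos: [0.5472, 0.3987, 0.0721]
orientation: [0.964, 0.099, 0.246, -0.025]
contact_force: [0.0, -0.0, -0.6]
width: 0.0001
gripper_force: 0.0
```

```bash
python3 - <<'E'
from h import *
print(robot.nose_length)
m=robot.camera_model('wrist'); im=robot.read_camera('wrist'); s=robot.read_camera('scene')
st=robot.get_state(); z=R.from_quat(st['orientation']).as_matrix()[:,2]; print(z,proj(m,st['eef_pos']+z*robot.nose_length))
a=cv2.resize(im[60:360,130:430,::-1],(400,400),interpolation=cv2.INTER_CUBIC)
b=cv2.resize(s[140:220,320:400,::-1],(400,400),interpolation=cv2.INTER_CUBIC)
cv2.imwrite('pics/c7.png',np.hstack([a,b]))
E
```

```text
0.008
[ 0.46944535  0.09767601 -0.87754229] [[269.80729852 243.65596143]]
```

View pics/c7.png

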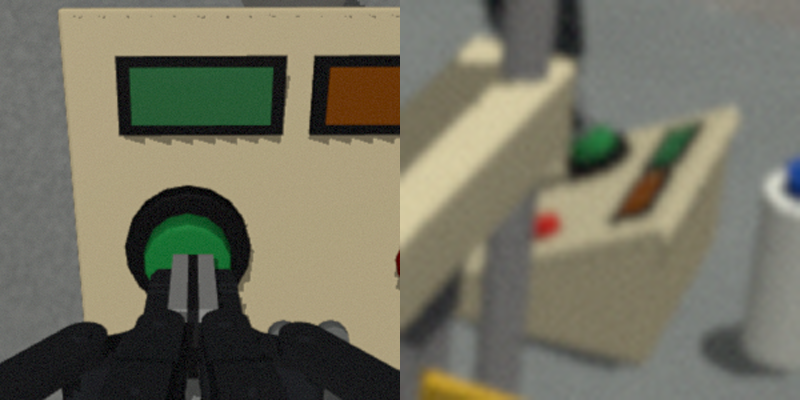

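The tip is over the button centre, button at about (188,255) in the crop, and a few mm short by apparent size. Keep going.

```bash
python3 -m jog '[[[0.0012,0.0003,-0.0023,0,0,0],[0.0019,0.0004,-0.0035,0,0,0],[0.0019,0.0004,-0.0035,0,0,0]]]'
python3 -m jog '[[[0.0012,0.0003,-0.0023,0,0,0],[0.0019,0.0004,-0.0035,0,0,0],[0.0019,0.0004,-0.0035,0,0,0]]]'
```

```text
t: 15.58
eef_pos: [0.5485, 0.399, 0.0694]
orientation: [0.964, 0.099, 0.246, -0.025]
contact_force: [0.1, -0.2, -0.3]
width: -0.0
gripper_force: 0.0
t: 15.83
eef_pos: [0.5501, 0.3995, 0.0671]
orientation: [0.964, 0.099, 0.246, -0.026]
contact_force: [-1.3, -0.9, 1.9]
width: -0.0001
gripper_force: 1.2
```

Contact begins (about 2 N). Press on.

```bash
python3 -m jog '[[[0.0012,0.0003,-0.0023,0,0,0],[0.0019,0.0004,-0.0035,0,0,0],[0.0019,0.0004,-0.0035,0,0,0]]]'
python3 -m jog '[[[0.0012,0.0003,-0.0023,0,0,0],[0.0016,0.0003,-0.003,0,0,0],[0.0016,0.0003,-0.003,0,0,0]]]'
```

```text
t: 16.08
eef_pos: [0.5516, 0.3998, 0.0646]
orientation: [0.964, 0.099, 0.246, -0.026]
contact_force: [-2.4, -0.9, 2.6]
width: -0.0002
gripper_force: 2.1
t: 16.33
eef_pos: [0.5524, 0.4001, 0.0634]
orientation: [0.964, 0.099, 0.246, -0.025]
contact_force: [-15.4, -7.4, 16.6]
width: -0.0
gripper_force: 11.4
```

```bash
python3 -m jog '[[[0.0003,0,-0.0008,0,0,0],[0.0003,0,-0.0008,0,0,0],[0.0003,0,-0.0008,0,0,0]]]'
python3 - <<'E'
from h import *
im=robot.read_camera('wrist');s=robot.read_camera('scene')
cv2.imwrite('pics/p1.png',im[:,:,::-1]);cv2.imwrite('pics/p1s.png',s[:,:,::-1])
for n in ('w',):
  hsv=cv2.cvtColor(s,cv2.COLOR_RGB2HSV); g=cv2.inRange(hsv,(45,90,40),(85,255,255)); k,_,st,ce=cv2.connectedComponentsWithStats(g); print([(st[i].tolist(),ce[i].round(1).tolist()) for i in range(1,k) if st[i,4]>15])
s=cv2.imread('pics/s2raw.png')[:,:,::-1]; hsv=cv2.cvtColor(s,cv2.COLOR_RGB2HSV); g=cv2.inRange(hsv,(45,90,40),(85,255,255)); k,_,st,ce=cv2.connectedComponentsWithStats(g); print([(st[i].tolist(),ce[i].round(1).tolist()) for i in range(1,k) if st[i,4]>15])
E
```

```text
t: 16.58
eef_pos: [0.5524, 0.4001, 0.0632]
orientation: [0.964, 0.099, 0.246, -0.025]
contact_force: [-20.4, -9.2, 23.1]
width: -0.0001
gripper_force: 15.4
[([283, 159, 8, 6, 32], [286.0, 161.4]), ([355, 167, 9, 6, 26], [359.6, 169.8]), ([371, 167, 7, 6, 20], [373.9, 169.4])]
[([283, 158, 8, 7, 41], [286.3, 161.2]), ([354, 166, 10, 7, 48], [358.4, 168.9]), ([371, 167, 7, 6, 21], [373.9, 169.3])]
```

Pressed to the stop at about 31 N along the normal. Release.

```bash
python3 -m jog '[[[-0.006,-0.0012,0.0117,0,0,0],[-0.019,-0.004,0.035,0,0,0],[-0.044,-0.009,0.082,0,0,0],[-0.069,-0.0143,0.129,0,0,0],[-0.069,-0.0143,0.129,0,0,0],[-0.069,-0.0143,0.129,0,0,0]]]'
python3 -m jog '[[[0,0,0.05,0,0,0],[0,0,0.05,0,0,0],[0,0,0.05,0,0,0],[0,0,0.05,0,0,0],[0,0,0.05,0,0,0]]]'
python3 - <<'E'
from h import *
w=robot.read_camera('wrist'); s=robot.read_camera('scene'); top=robot.read_camera('top')
hsv=cv2.cvtColor(s,cv2.COLOR_RGB2HSV); g=cv2.inRange(hsv,(45,90,40),(85,255,255)); k,_,st,ce=cv2.connectedComponentsWithStats(g); print([(st[i].tolist(),ce[i].round(1).tolist()) for i in range(1,k) if st[i,4]>15])
cv2.imwrite('pics/f.png',np.hstack([cv2.resize(s[120:360,210:440,::-1],(440,460)),cv2.resize(top[85:295,110:270+90,::-1],(360,460))]))
E
```

```text
t: 17.18
eef_pos: [0.5021, 0.3907, 0.1626]
orientation: [0.963, 0.099, 0.249, -0.027]
contact_force: [-0.1, 0.2, -1.0]
width: 0.0004
gripper_force: 0.0
t: 17.6
eef_pos: [0.5005, 0.3884, 0.1934]
orientation: [0.964, 0.099, 0.245, -0.025]
contact_force: [0.0, -0.5, 0.0]
width: 0.0002
gripper_force: 0.0
[([283, 159, 7, 6, 29], [285.8, 161.3]), ([354, 166, 10, 7, 48], [358.4, 168.9]), ([372, 167, 5, 6, 18], [373.9, 169.2])]
```

View pics/f.png

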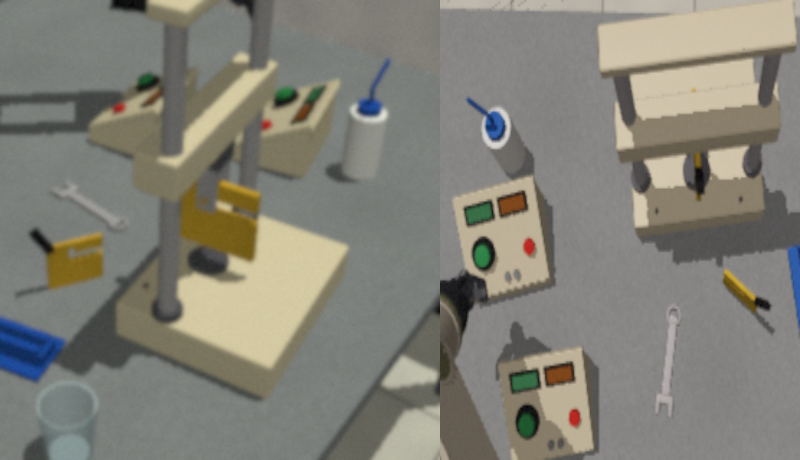

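The plate hangs level in the tester, the button has returned to its original pixel (358.4,168.9), and the bottle, beaker and wrench are in place. Handing in.

```bash
python3 -c "from bench import robot; print(robot.sign_off())"
```

```text
the job is handed in; nothing more can be done
None
```

The yellow plate is hanging level and by itself on the pin, home in the notch; after that the green button was pressed to its stop (about 31 N) and sprang back, nothing else was moved, and the job was handed in at about 18 s of the 72 s allowed.

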